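# Pull the front reorder tag off its hook and post it in the rack

## Task

The knob bin is running low: take the front reorder tag off the wire hook and leave the other tag hanging there. The hook's upturned tip is bent out of true, so slide the tag forward and lift it over the tip gently, by feel, without ever pushing or pulling hard on the hook. Then stand the tag upright in the front groove of the wooden tag rack, fully down on the groove's floor before you let go of it, without disturbing the tag already in the rack, the knob bin or the caliper.

Things in the scene. Friction and masses are not known exactly. Their poses are not given: they have to be found in the camera images.
- hook_stand: Grey perforated sheet-steel stand, screwed down: upright plate 96 mm wide, 176 mm high, on a flat foot reaching 110 mm forward. Origin on the worktop under the plate's front face; x points back from it, y along the plate, z up. Its 5 mm wire hook, 145 mm up, runs forward (-x). It springs by about 1 mm per 15 N at the tip. It is strained by 20 N anywhere, and by 7 N while the tag passes its bend and tip.
- hook_root (a point): Middle of the wire where the hook leaves the plate; axes as the stand's. The wire runs forward 110 mm straight, then turns up in a tip about 43 mm long, ending 136 to 153 mm forward. Use has bent it, by amounts not given: the whole hook up at this root by 0 to 5 degrees; the tip up by 15 to 47 degrees (10 to 29 mm) and out to either side by up to 32 degrees (20 mm). Find its run by feel.
- front_tag_mid (a point): Centre (half-way up) of the front one of two reorder tags on the hook, 70 to 86 mm forward of the plate: a stiff grey plastic card holder with a blank white card, 8 mm thick (its x), 50 mm wide (its y), 104 mm high (its z), about 35 g. Beside its slot it can be gripped from above across the 50 mm, the hook between the fingers.
- front_tag_slot (a point): Middle of the front tag's hanging slot, 37 mm above the tag's centre and 15 mm below its top; axes as the tag's. The slot is 10 mm wide and 14 mm high in a web 5 mm thick. As the tag hangs, the slot's upper edge rests on the wire; lifted about 9 mm, its lower edge meets the wire from below.
- rear_tag_mid (a point): Centre of the second, equal tag on the hook, hanging close to the plate (22 to 26 mm forward of it). It stays there.
- tag_rack: Block of beech 130 x 66 x 40 mm, screwed down, with three equal through grooves along its y axis, 11 mm wide and 30 mm deep, 38 mm apart along its x axis, their mouths chamfered to 19 mm. Origin under its centre on the worktop; x points away from the robot, z up.
- front_groove (a point): Middle of the floor of the rack's front groove (the one nearest the robot, empty), 10 mm above the worktop and 30 mm below the rack's top; axes as the rack's (y along the groove). A tag standing in it has its centre 52 mm above this point.
- rack_tag_mid (a point): Centre of an equal tag that already stands in the rack's rear groove, 76 mm behind the front one.
- knob_bin: Blue open plastic bin of yellow knobs, 174 x 116 x 78 mm, on the left; origin under its centre. A bystander.
- caliper: Steel sliding caliper, 183 mm long and 18 mm high, lying near the front edge; origin under its centre. A bystander.

How it is judged:
By the outcome, as a careful person would: the job done as asked, in the order asked, and still so for the second after the job is handed in, with the robot touching nothing.
It also fails if it takes over 72 s, if anything falls off the work surface, if the arm or the gripper's body presses on something with over 40 N, if the wrist force passes 120 N, or if a joint passes its speed limit or range.

## Robot

A 6-joint arm with a two-finger parallel gripper is mounted at the origin on a cart in front of the work surface, level with it; the furniture and walls round the work are solid. World frame = base frame: x ahead of the robot, y to its left, z up, the work surface at z = 0. Lengths are in m, angles in rad, forces in N, time in s.
With the tool pointing down it reaches from about 0.275 to 0.775 m from the base axis. Payload 14.6 kg.
Tool frame: the origin (TCP) lies on the mounting face of the last link; the fingertips stand 173 mm ahead of it and the grasp point (between the pads) lies 155 mm ahead of it (finger_overhang is the distance from the TCP to the fingertips, in m); z points along the fingers, y is the line along which they close (so a half turn about z gives the same grasp; the last joint's range is limited). The gripper opens to 85 mm and grips with 20 to 120 N. Pads are 22 mm wide; open, the fingers measure 114 mm over their backs; the gripper's body (76 mm by 85 mm) begins 54 mm behind the grasp point. The pads swing forward as they close: fully open they stand 13 mm farther back than shut.
Start: joints at [1.002, 0.263, -0.048, 1.259, 0, 1.415], TCP at [0.211, 0.481, 0.405] pointing down, gripper open.
Joint ranges: [-2.65, 2.65], [-0.89, 1.7], [-1.18, 1.37], [-2.13, 2.11], [-1.35, 1.29], [-3.14, 3.14]. Speed limits (rad/s): [1.89, 1.89, 2.57, 2.79, 3.14, 3.14].

## Interface

Orientations are given as a rotation vector (axis times angle).
In Python, from workcell import * gives the robot as it stands.
- The arm moves only by the tool move_arm, never from a script. Its argument "rows" is one flat list of numbers, 5 for each row, row after row: the shift along the tool's x, y, z in m, then the turn about the tool's z in degrees, then the opening, from 0 (shut) to 1 (fully open). In form: [x, y, z, turn, fingers, x, y, z, turn, fingers, ...]. A call has 1 to 8 rows; each row is the pose to reach, as a shift and turn from the pose commanded when the call began, along the tool's axes at that moment; what a row does not reach only later rows make up. A row lasts 1/12 s, in which the tool goes at most 41.7 mm and 7.16 degrees, less where a joint would pass 70% of its speed; a pose out of reach is approached as far as the arm can. A call with a gripper value outside its range is refused whole. The fingers move at their own pace and stop on an object; "force" is the grip in N (left out, the last holds). Time passes only in rows, so rows that repeat a pose let the fingers close. It gives the time, the measured TCP pose, the force, the opening and the grip force at its end, in the units of the state.
- get_state(): the state, without advancing time (a new reading comes with each control period).
- snapshot(name): name is "scene" or "top"; returns (picture, depth): 420x560x3 uint8, red, green, blue; 420x560 float32, m along the optical axis (not along the pixel's ray), 0 where there is no reading.
- camera_model(name): a dict with "intrinsics" (3x3 intrinsics, pixels), "R" (3x3) and "t" (3): a world point X has camera coordinates R X + t. Camera axes: x right, y down, z forward; pixel columns grow to the right and rows downward; lengths in m; the calibration is good to about 2 mm. A picture is of the moment at which its call begins. camera_model takes no time and is no camera call.
- finish_job(): hands the job in; it is judged then, once.
The state is a dict: "t": time; "joint_pos": joint angles; "qvel": joint speeds; "tau": joint torques, N m; "tool_pos": TCP position; "ee_rot": TCP orientation; "contact_force": force on the tool from outside, world axes, zero at the start; "moment": the same for the moment, N m; "finger_gap": opening from 0.0 (shut) to 1.0 (fully open); "grip_force": force on a finger pad.
Only numpy, scipy, OpenCV 4.12 (cv2) and the standard library are available. Lean on these libraries where they do the work, as an engineer would, in place of code of your own. Each camera call takes 0.05 s, during which the arm holds its last target. There are 200 camera calls.

## Working session

There is one attempt and no reset: what is moved stays moved. The work goes in short steps, Python scripts to look and compute and a tool call to move; the robot and the scene stay as the last step left them, time stands still between calls to the robot, and variables do not carry over. Pictures are saved under pics/ and viewed, at most 10 in all, crops included, and the job is handed in when it is done.

Besides the shell and the picture viewer there is one more tool, called by a JSON object that holds its "name" and its "arguments". move_arm: Moves the arm, as the interface text tells. Its arguments: {"type":"object","properties":{"rows":{"type":"array","items":{"type":"number"}},"force":{"type":"number"}},"required":["rows"]}

```bash
mkdir -p pics
python3 - <<'E'
from workcell import *
import cv2,numpy as np
s=get_state();print({k:np.round(v,4) for k,v in s.items()})
for n in("scene","top"):
    p,d=snapshot(n);cv2.imwrite(f"pics/{n}0.png",p[:,:,::-1]);np.save(f"{n}0.npy",d);np.save(f"{n}0rgb.npy",p)
    c=camera_model(n);R=c["R"];print(n,c["intrinsics"].round(1).tolist(),R.round(4).tolist(),(-R.T@c["t"]).round(4), (d>0).mean())
E
```

```text
{'t': np.float64(0.0), 'joint_pos': array([ 1.0017,  0.2635, -0.0489,  1.2594,  0.    ,  1.4155]), 'qvel': array([ 0.0001,  0.0004,  0.001 , -0.0005, -0.0009,  0.0004]), 'tau': array([-5.00000e-03, -6.37618e+01,  3.84559e+01,  1.38000e-02,
       -3.00000e-04, -0.00000e+00]), 'tool_pos': array([0.211 , 0.4806, 0.4042]), 'ee_rot': array([-6.4530e-01, -3.0742e+00,  1.6000e-03]), 'contact_force': array([-0.2886,  0.3084, -0.5188]), 'moment': array([ 0.0044, -0.0246,  0.0542]), 'grip_force': np.float64(0.0), 'finger_gap': np.float64(0.9999)}
scene [[389.7, 0.0, 277.1], [0.0, 389.7, 210.5], [0.0, 0.0, 1.0]] [[0.8111, -0.5849, -0.0057], [-0.3986, -0.5456, -0.7372], [0.4281, 0.6002, -0.6756]] [ 0.2235 -0.4467  0.7365] 0.9961692176870748
top [[411.1, 0.0, 277.2], [0.0, 411.1, 209.8], [0.0, 0.0, 1.0]] [[0.0231, -0.9997, -0.0055], [-0.9779, -0.0214, -0.2081], [0.2079, 0.0102, -0.9781]] [0.3978 0.0753 0.9671] 0.9962457482993198
```

View pics/scene0.png

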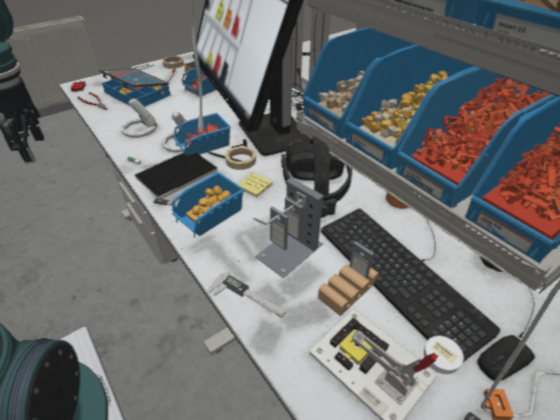

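View pics/top0.png

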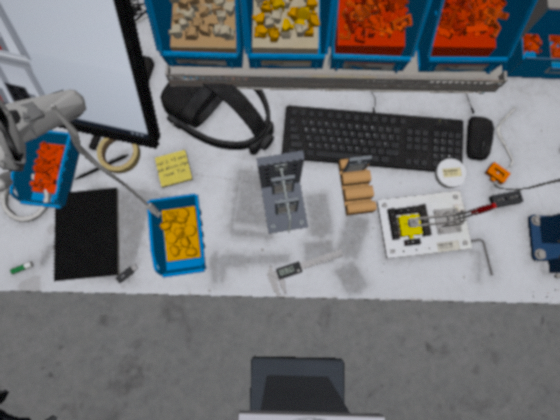

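The scene view shows the stand at about (290,225), with the front tag at (279,228), the rack at (347,288), the bin at (208,205) and the caliper at (247,292). In the top view the stand is at (283,190) and the rack at (357,190). Next I'll enlarge both.

```bash
python3 - <<'E'
import cv2,numpy as np
a=np.load("scene0rgb.npy")[165:315,230:390,::-1];b=np.load("top0rgb.npy")[145:240,245:385,::-1]
cv2.imwrite("pics/sc.png",cv2.resize(a,(640,600),interpolation=cv2.INTER_CUBIC))
cv2.imwrite("pics/tc.png",cv2.resize(b,(784,532),interpolation=cv2.INTER_CUBIC))
E
cat > h.py <<'E'
import numpy as np
from workcell import camera_model
def pts(n,d):
    c=camera_model(n);K=c["intrinsics"];v,u=np.mgrid[:420,:560]
    P=np.stack([(u-K[0,2])/K[0,0]*d,(v-K[1,2])/K[1,1]*d,d],-1)
    return (P-c["t"])@c["R"]
def ray(n,u,v,z):
    c=camera_model(n);K=c["intrinsics"];r=c["R"].T@np.linalg.solve(K,[u,v,1]);o=-c["R"].T@c["t"]
    return o+r*(z-o[2])/r[2]
def tri(a,b):
    A=[];B=[]
    for n,(u,v) in(("scene",a),("top",b)):
        c=camera_model(n);r=c["R"].T@np.linalg.solve(c["intrinsics"],[u,v,1]);r/=np.linalg.norm(r);o=-c["R"].T@c["t"]
        M=np.eye(3)-np.outer(r,r);A.append(M);B.append(M@o)
    return np.linalg.lstsq(np.vstack(A),np.hstack(B),rcond=None)[0]
E
```

```text
(no output)
```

View pics/sc.png

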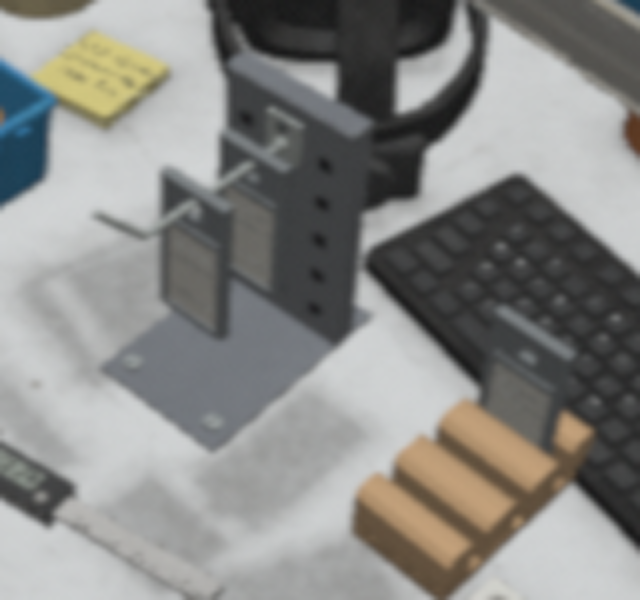

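View pics/tc.png

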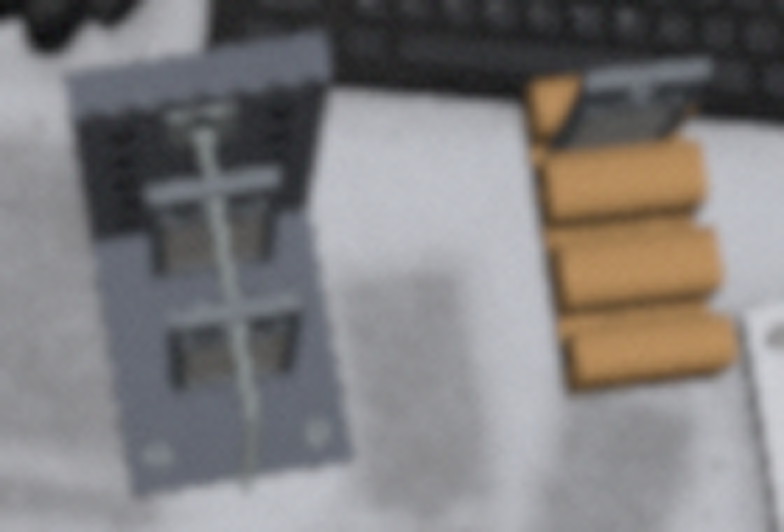

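The scene crop shows the hook bend near (150,236), the tip end at (97,215) and the front tag's top edge from (165,170) to (232,210). In the top crop the bend is at about (254,415), the tip end at (245,490), the front tag's top runs from (168,328) to (300,302), and the front groove is between the ridges at y≈350 and 265. The last tag is in the rear groove.

Run:
```python
from h import *
import cv2
S=lambda x,y:((x+.5)/4-.5+230,(y+.5)/4-.5+165)
T=lambda x,y:((x+.5)/5.6-.5+245,(y+.5)/5.6-.5+145)
for n,a,b in[("root",(283,140),(205,137)),("bend",(150,236),(254,415)),("tip",(97,215),(245,490)),("tagL",(167,172),(170,328)),("tagR",(230,208),(300,304)),("rearL",(225,136),(147,192)),("rearR",(290,170),(280,172)),("rackTagL",(497,310),(585,78)),("rackTagR",(573,354),(712,65)),("plateL",(235,57),(68,80)),("plateR",(370,130),(330,38))]:
    print(n,tri(S(*a),T(*b)).round(4))
for n in("top","scene"):
    d=np.load(n+"0.npy");P=pts(n,d);rgb=np.load(n+"0rgb.npy")
    hsv=cv2.cvtColor(rgb,cv2.COLOR_RGB2HSV)
    m=(hsv[...,0]>8)&(hsv[...,0]<22)&(hsv[...,1]>90)&(P[...,2]>.033)&(P[...,2]<.05)
    m[:, :230]=0;m[:150]=0;m[:,400:]=0
    q=P[m];print(n,len(q),"z",np.percentile(q[:,2],[10,50,90]).round(4))
    q=q[np.linalg.norm(q[:,:2]-np.median(q[:,:2],0),axis=1)<.09]
    r=cv2.minAreaRect(q[:,:2].astype(np.float32)*1000);print(r)
    # table
    t=P[(P[...,2]>-.02)&(P[...,2]<.02)&(hsv[...,1]<30)];print("table",np.median(t[:,2]))
    # tag cloud
    a=np.radians(0)
    ft=tri(S(167,172),T(170,328));fr=tri(S(230,208),T(300,304));c=(ft+fr)/2
    w=(np.abs(P[...,0]-c[0])<.025)&(np.abs(P[...,1]-c[1])<.035)&(P[...,2]>.03)&(P[...,2]<.25)
    q=P[w];print("tagcloud",len(q),q.mean(0).round(4),np.percentile(q[:,2],[1,99]).round(3))
# groove lines via top view at z=.04: ridges edges
for p in[(568,345),(735,325),(560,310),(725,290),(553,262),(718,240)]:
    print(p,ray("top",*T(*p),.04).round(4))
```

```text
root [0.6612 0.0768 0.1457]
bend [0.5553 0.0572 0.1453]
tip [0.5237 0.0602 0.1762]
tagL [0.5867 0.0879 0.1524]
tagR [0.5957 0.041  0.1555]
rearL [0.6376 0.0985 0.1464]
rearR [0.6455 0.0493 0.1512]
rackTagL [ 0.6986 -0.0705  0.1074]
rackTagR [ 0.7041 -0.1197  0.1121]
plateL [0.6697 0.1285 0.1716]
plateR [0.69   0.0329 0.1701]
top 940 z [0.037  0.0405 0.0429]
((661.4503173828125, -101.45489501953125), (129.7116241455078, 65.7694320678711), 8.074325561523438)
table 0.0017251768209086255
tagcloud 373 [0.5885 0.065  0.1259] [0.06  0.162]
scene 885 z [0.0353 0.0386 0.0404]
((660.1911010742188, -106.74147033691406), (127.25164794921875, 64.65223693847656), 8.126798629760742)
table -0.0002893282017672362
tagcloud 640 [0.5891 0.0589 0.1127] [0.057 0.159]
(568, 345) [ 0.6069 -0.0736  0.04  ]
(735, 325) [ 0.6168 -0.1426  0.04  ]
(560, 310) [ 0.6216 -0.0705  0.04  ]
(725, 290) [ 0.6316 -0.1388  0.04  ]
(553, 262) [ 0.642  -0.0678  0.04  ]
(718, 240) [ 0.653  -0.1365  0.04  ]
```

Run:
```python
from h import *
for n in("top","scene"):
    P=pts(n,np.load(n+"0.npy"));d=np.load(n+"0.npy")
    m=(d>0)&(P[...,2]>.18)&(P[...,0]>.1)&(P[...,0]<.8)&(P[...,1]>-.35)&(P[...,1]<.7)
    q=np.c_[P[m]]
    k=np.unique(np.round(q/.06).astype(int),axis=0,return_counts=True)
    for c,w in zip(*k):
        if w>5: print(n,(c*.06).round(2),w)
b=P=None
for (u,v) in[(177,233),(205,200),(150,200)]:print("bin",ray("top",u,v,.07).round(3))
print("cal",ray("top",290,270,.01))
s=lambda a:(np.cos(a),np.sin(a))
```

```text
top [0.18 0.42 0.24] 38
top [0.24 0.42 0.3 ] 27
top [0.24 0.42 0.36] 16
top [0.24 0.48 0.3 ] 68
top [0.24 0.48 0.36] 57
top [0.24 0.54 0.24] 94
top [0.48 0.3  0.6 ] 86
top [0.48 0.3  0.66] 489
top [0.54 0.3  0.3 ] 126
top [0.54 0.3  0.36] 92
top [0.54 0.3  0.42] 89
top [0.54 0.3  0.48] 168
top [0.54 0.3  0.54] 225
top [0.54 0.3  0.6 ] 935
top [0.54 0.3  0.66] 692
top [0.54 0.36 0.6 ] 48
top [0.6  0.3  0.54] 623
top [0.6 0.3 0.6] 851
top [0.6  0.36 0.6 ] 91
top [0.66 0.06 0.18] 22
top [0.66 0.12 0.18] 15
top [0.66 0.3  0.18] 7
top [0.66 0.3  0.24] 91
top [0.66 0.36 0.18] 23
top [0.66 0.36 0.24] 130
top [0.72 0.3  0.24] 226
top [0.72 0.3  0.3 ] 447
top [0.72 0.3  0.36] 460
top [0.72 0.3  0.42] 19
top [0.72 0.36 0.24] 617
top [0.72 0.36 0.3 ] 873
top [0.72 0.36 0.36] 502
top [0.72 0.42 0.18] 20
top [0.72 0.42 0.24] 737
top [0.72 0.42 0.3 ] 651
top [0.72 0.42 0.36] 59
top [0.72 0.48 0.18] 10
top [0.72 0.48 0.24] 243
top [0.72 0.48 0.3 ] 46
top [0.72 0.54 0.24] 8
top [0.72 0.54 0.3 ] 6
top [0.78 0.3  0.36] 197
top [0.78 0.3  0.42] 946
top [0.78 0.3  0.48] 575
top [0.78 0.36 0.36] 586
top 
[... 1805 characters left out ...]
21
scene [0.78 0.3  0.42] 477
scene [0.78 0.3  0.48] 311
scene [0.78 0.36 0.36] 200
scene [0.78 0.36 0.42] 347
scene [0.78 0.36 0.48] 147
scene [0.78 0.42 0.3 ] 35
scene [0.78 0.42 0.36] 271
scene [0.78 0.42 0.42] 265
scene [0.78 0.42 0.48] 8
scene [0.78 0.48 0.3 ] 148
scene [0.78 0.48 0.36] 245
scene [0.78 0.48 0.42] 105
scene [0.78 0.54 0.24] 26
scene [0.78 0.54 0.3 ] 198
scene [0.78 0.54 0.36] 179
scene [0.78 0.6  0.24] 114
scene [0.78 0.6  0.3 ] 175
scene [0.78 0.6  0.36] 67
scene [0.78 0.66 0.24] 146
scene [0.78 0.66 0.3 ] 135
scene [0.78 0.72 0.24] 29
scene [0.78 0.72 0.3 ] 12
bin [0.531 0.305 0.07 ]
bin [0.607 0.247 0.07 ]
bin [0.605 0.371 0.07 ]
cal [0.45988687 0.05246251 0.01      ]
```

{"name": "move_arm", "arguments": {"rows": [-0.03, -0.02, 0, -4, 1, -0.06, -0.04, 0, -8, 1, -0.09, -0.06, 0, -12, 1, -0.12, -0.08, 0, -16, 1, -0.15, -0.1, 0, -20, 1, -0.18, -0.12, 0, -24, 1, -0.205, -0.142, 0, -28, 1, -0.23, -0.165, 0, -30, 1]}}

```text
t: 0.77
tool_pos: [0.3558, 0.2356, 0.4045]
ee_rot: [0.179, -3.136, 0.0]
contact_force: [0.9, -0.1, 0.4]
finger_gap: 1.001
grip_force: 0.0
```

```bash
cat >> h.py <<'E'
from scipy.spatial.transform import Rotation as Rn
def rep(target=None,yaw=None):
    from workcell import get_state
    s=get_state();R=Rn.from_rotvec(s["ee_rot"]).as_matrix()
    a=np.degrees(np.arctan2(R[1,1],R[0,1]))
    print("t",s["t"].round(2),"pos",s["tool_pos"].round(4),"yang",a.round(2),"tilt",R[:,2].round(4),"F",s["contact_force"].round(2),"M",s["moment"].round(3),"gap",s["finger_gap"].round(3),"grip",s["grip_force"].round(1),"q6",s["joint_pos"][5].round(2))
    print("F tool",(R.T@s["contact_force"]).round(2))
    if target is not None: print("shift",(R.T@(np.array(target)-s["tool_pos"])).round(4),"turn",round(a-yaw,2) if yaw else "")
E
python3 -c "
from h import *;rep([.42,.10,.404],100.8)"
```

```text
Traceback (most recent call last):
  File "h.py", line 21, in rep
    print("t",s["t"].round(2),"pos",s["tool_pos"].round(4),"yang",a.round(2),"tilt",R[:,2].round(4),"F",s["contact_force"].round(2),"M",s["moment"].round(3),"gap",s["finger_gap"].round(3),"grip",s["grip_force"].round(1),"q6",s["joint_pos"][5].round(2))
              ^^^^^^^^^^^^
AttributeError: 'float' object has no attribute 'round'
```

```bash
sed -i 's/s\["t"\].round(2)/round(float(s["t"]),2)/' h.py
python3 -c "
from h import *;rep([.44,.08,.404],100.8);rep([.591,.0645,.35],100.8)"
```

```text
Traceback (most recent call last):
  File "h.py", line 21, in rep
    print("t",round(float(s["t"]),2),"pos",s["tool_pos"].round(4),"yang",a.round(2),"tilt",R[:,2].round(4),"F",s["contact_force"].round(2),"M",s["moment"].round(3),"gap",s["finger_gap"].round(3),"grip",s["grip_force"].round(1),"q6",s["joint_pos"][5].round(2))
                                                                                                                                                                          ^^^^^^^^^^^^^^^^^^^^^
AttributeError: 'float' object has no attribute 'round'
```

```bash
sed -i 's/s=get_state();R=Rn/s={k:np.array(v,float) for k,v in get_state().items()};R=Rn/' h.py
python3 -c "
from h import *;rep([.44,.08,.404],100.8);rep([.591,.0645,.35],100.8)"
```

```text
t 0.77 pos [0.3558 0.2356 0.4045] yang 96.52 tilt [-2.e-04 -1.e-04 -1.e+00] F [ 0.91 -0.06  0.39] M [-0.001 -0.064 -0.028] gap 1.001 grip 0.0 q6 0.28
F tool [-0.89 -0.16 -0.39]
shift [-0.066  -0.1641  0.0005] turn -4.28
t 0.77 pos [0.3558 0.2356 0.4045] yang 96.52 tilt [-2.e-04 -1.e-04 -1.e+00] F [ 0.91 -0.06  0.39] M [-0.001 -0.064 -0.028] gap 1.001 grip 0.0 q6 0.28
F tool [-0.89 -0.16 -0.39]
shift [-0.2142 -0.1967  0.0545] turn -4.28
```

{"name": "move_arm", "arguments": {"rows": [-0.014, -0.035, 0, -1, 1, -0.028, -0.07, 0, -2, 1, -0.042, -0.105, 0, -3, 1, -0.066, -0.14, 0, -4.2, 1, -0.1, -0.16, 0, -4.2, 1, -0.138, -0.176, 0, -4.2, 1, -0.176, -0.19, 0, -4.2, 1, -0.2, -0.196, 0, -4.2, 1]}}

```text
t: 1.43
tool_pos: [0.5786, 0.0624, 0.4038]
ee_rot: [0.284, -3.129, 0.0]
contact_force: [-1.0, -0.0, 0.1]
finger_gap: 0.997
grip_force: 0.0
```

```bash
python3 -c "
from h import *;rep([.591,.0645,.33],100.8)"
```

```text
t 1.43 pos [0.5786 0.0624 0.4038] yang 100.38 tilt [-2.e-04 -2.e-04 -1.e+00] F [-1.01 -0.05  0.1 ] M [ 0.001 -0.021  0.021] gap 0.997 grip 0.0 q6 -0.21
F tool [ 1.    0.14 -0.1 ]
shift [-0.0126 -0.0002  0.0738] turn -0.42
```

{"name": "move_arm", "arguments": {"rows": [-0.013, 0, 0.01, 0, 1, -0.013, 0, 0.03, 0, 1, -0.013, 0, 0.05, 0, 1, -0.013, 0, 0.07, 0, 1, -0.013, 0, 0.085, 0, 1, -0.013, 0, 0.1, 0, 1, -0.013, 0, 0.107, 0, 1, -0.013, 0, 0.107, 0, 1]}}

```text
t: 2.1
tool_pos: [0.588, 0.0666, 0.2962]
ee_rot: [0.287, -3.126, -0.0]
contact_force: [-0.4, -0.1, 0.2]
finger_gap: 1.003
grip_force: 0.0
```

Run:
```python
from h import *;rep([.591,.0645,.297],100.8)
from workcell import snapshot
import cv2
p,d=snapshot("scene");q,e=snapshot("top")
a=cv2.resize(p[120:260,230:340,::-1],(440,560),interpolation=cv2.INTER_CUBIC);b=cv2.resize(q[140:280,240:330,::-1],(360,560),interpolation=cv2.INTER_CUBIC)
cv2.imwrite("pics/g1.png",np.hstack([a,b]))
```

```text
t 2.1 pos [0.588  0.0666 0.2962] yang 100.49 tilt [-2.8e-03  1.0e-04 -1.0e+00] F [-0.44 -0.12  0.19] M [-0.008 -0.012  0.025] gap 1.003 grip 0.0 q6 -0.21
F tool [ 0.45 -0.04 -0.19]
shift [-0.0026 -0.0026 -0.0009] turn -0.31
```

View pics/g1.png

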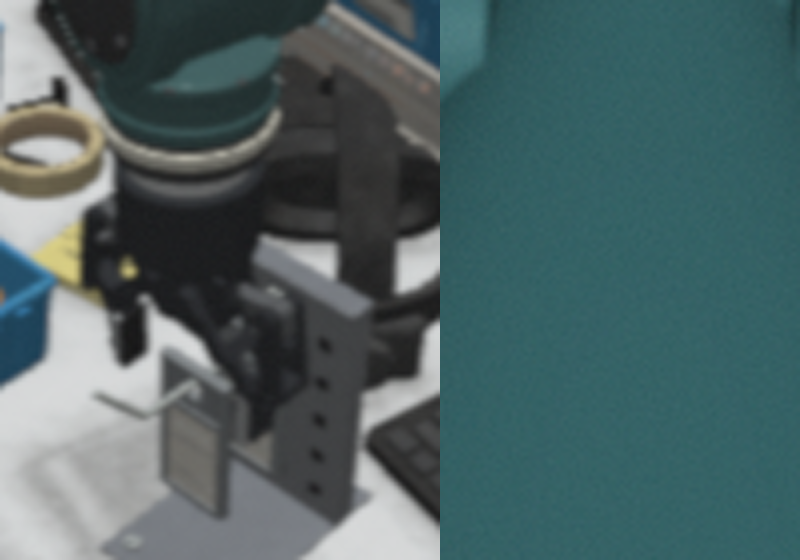

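The fingers straddle the tag, left at crop (130,350) and right at (260,420), with the hook running between them. I'll nudge to centre and close gently.

{"name": "move_arm", "arguments": {"rows": [-0.002, -0.002, 0, 0, 1, -0.002, -0.002, 0, 0, 0.9, -0.002, -0.002, 0, 0, 0.85, -0.002, -0.002, 0, 0, 0.8, -0.002, -0.002, 0, 0, 0.75, -0.002, -0.002, 0, 0, 0.7, -0.002, -0.002, 0, 0, 0.68, -0.002, -0.002, 0, 0, 0.66], "force": 20}}

```text
t: 2.87
tool_pos: [0.5907, 0.065, 0.2977]
ee_rot: [-0.287, 3.128, 0.0]
contact_force: [0.5, 0.6, 0.2]
finger_gap: 0.658
grip_force: 0.0
```

```bash
python3 -c "
from h import *;rep([.591,.0645,.297],100.8)"
```

```text
t 2.87 pos [0.5907 0.065  0.2977] yang 100.49 tilt [ 0.  0. -1.] F [0.48 0.55 0.23] M [0.033 0.062 0.02 ] gap 0.658 grip 0.0 q6 -0.21
F tool [-0.57  0.45 -0.23]
shift [-0.0002 -0.0006  0.0007] turn -0.31
```

{"name": "move_arm", "arguments": {"rows": [0, 0, 0, 0, 0.64, 0, 0, 0, 0, 0.62, 0, 0, 0, 0, 0.6, 0, 0, 0, 0, 0.58, 0, 0, 0, 0, 0.56, 0, 0, 0, 0, 0.54, 0, 0, 0, 0, 0.52, 0, 0, 0, 0, 0.52], "force": 20}}

```text
t: 3.53
tool_pos: [0.5907, 0.065, 0.2977]
ee_rot: [-0.287, 3.128, -0.0]
contact_force: [0.0, -0.2, 0.1]
finger_gap: 0.579
grip_force: 23.4
```

```bash
python3 -c "
from h import *;rep([.591,.0645,.297],100.8)"
```

```text
t 3.53 pos [0.5907 0.065  0.2977] yang 100.49 tilt [ 1.e-04  0.e+00 -1.e+00] F [ 0.03 -0.19  0.06] M [-0.006 -0.014 -0.032] gap 0.579 grip 23.4 q6 -0.21
F tool [ 0.01 -0.19 -0.06]
shift [-0.0002 -0.0006  0.0007] turn -0.31
```

{"name": "move_arm", "arguments": {"rows": [0, 0, 0, 0, 0.5, 0, 0, -0.001, 0, 0.5, 0, 0, -0.002, 0, 0.5, 0, 0, -0.003, 0, 0.5, 0, 0, -0.004, 0, 0.5, 0, 0, -0.0045, 0, 0.5, 0, 0, -0.0045, 0, 0.5, 0, 0, -0.0045, 0, 0.5], "force": 28}}

```text
t: 4.2
tool_pos: [0.5907, 0.065, 0.3022]
ee_rot: [0.287, -3.128, 0.0]
contact_force: [-0.9, -0.5, -0.3]
finger_gap: 0.574
grip_force: 30.2
```

```bash
python3 -c "
from h import *;rep([.591,.0645,.297],100.8)"
```

```text
t 4.2 pos [0.5907 0.065  0.3022] yang 100.49 tilt [-0. -0. -1.] F [-0.95 -0.54 -0.34] M [-0.013  0.025 -0.01 ] gap 0.574 grip 30.2 q6 -0.21
F tool [ 1.03 -0.36  0.34]
shift [-0.0002 -0.0005  0.0052] turn -0.31
```

{"name": "move_arm", "arguments": {"rows": [0.003, 0, 0, 0, 0.5, 0.006, 0, 0, 0, 0.5, 0.009, 0, 0, 0, 0.5, 0.012, 0, 0, 0, 0.5, 0.015, 0, 0, 0, 0.5, 0.018, 0, -0.001, 0, 0.5, 0.021, 0, -0.001, 0, 0.5, 0.021, 0, -0.001, 0, 0.5]}}

```text
t: 4.87
tool_pos: [0.5695, 0.0611, 0.3033]
ee_rot: [0.287, -3.128, -0.0]
contact_force: [-0.0, 0.5, -0.4]
finger_gap: 0.577
grip_force: 30.2
```

Run:
```python
from h import *;rep()
from workcell import snapshot
import cv2
p,d=snapshot("scene")
cv2.imwrite("pics/g2.png",cv2.resize(p[180:260,245:325,::-1],(600,600),interpolation=cv2.INTER_CUBIC))
```

```text
t 4.87 pos [0.5695 0.0611 0.3033] yang 100.49 tilt [-1.e-04 -0.e+00 -1.e+00] F [-0.03  0.5  -0.41] M [-0.042 -0.028 -0.022] gap 0.577 grip 30.2 q6 -0.22
F tool [-0.06  0.5   0.41]
```

View pics/g2.png

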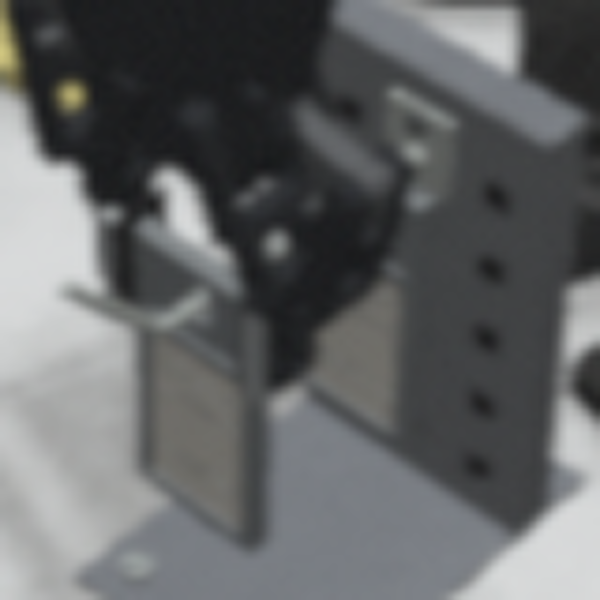

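{"name": "move_arm", "arguments": {"rows": [0.002, 0, 0, 0, 0.5, 0.004, 0, 0, 0, 0.5, 0.006, 0, 0, 0, 0.5, 0.008, 0, 0, 0, 0.5, 0.01, 0, 0, 0, 0.5, 0.012, 0, 0, 0, 0.5, 0.012, 0, 0, 0, 0.5, 0.012, 0, 0, 0, 0.5]}}

```text
t: 5.58
tool_pos: [0.5582, 0.059, 0.3032]
ee_rot: [-0.287, 3.128, -0.0]
contact_force: [-0.2, -0.5, -0.9]
finger_gap: 0.583
grip_force: 30.2
```

```bash
python3 -c "
from h import *;rep()"
```

```text
t 5.58 pos [0.5582 0.059  0.3032] yang 100.49 tilt [ 1.e-04 -0.e+00 -1.e+00] F [-0.17 -0.54 -0.93] M [-0.013 -0.037 -0.02 ] gap 0.583 grip 30.2 q6 -0.22
F tool [ 0.27 -0.5   0.93]
```

{"name": "move_arm", "arguments": {"rows": [0, 0, -0.001, 0, 0.5, 0, 0, -0.002, 0, 0.5, 0, 0, -0.003, 0, 0.5, 0, 0, -0.003, 0, 0.5, 0, 0, -0.003, 0, 0.5]}}

```text
t: 6.0
tool_pos: [0.5583, 0.059, 0.3063]
ee_rot: [-0.287, 3.128, -0.0]
contact_force: [-0.2, 0.0, -0.5]
finger_gap: 0.579
grip_force: 30.2
```

{"name": "move_arm", "arguments": {"rows": [0, 0, -0.0003, 0, 0.5, 0, 0, -0.0005, 0, 0.5, 0, 0, -0.0005, 0, 0.5]}}

```text
t: 6.25
tool_pos: [0.5583, 0.059, 0.3067]
ee_rot: [-0.287, 3.128, -0.0]
contact_force: [-0.1, -0.2, -0.1]
finger_gap: 0.578
grip_force: 30.2
```

{"name": "move_arm", "arguments": {"rows": [0, 0, -0.0002, 0, 0.5, 0, 0, -0.0003, 0, 0.5, 0, 0, -0.0003, 0, 0.5]}}

```text
t: 6.5
tool_pos: [0.5583, 0.059, 0.307]
ee_rot: [-0.287, 3.128, -0.0]
contact_force: [-0.6, -0.4, 0.1]
finger_gap: 0.577
grip_force: 30.2
```

{"name": "move_arm", "arguments": {"rows": [0, 0, -0.0003, 0, 0.5, 0, 0, -0.0005, 0, 0.5, 0, 0, -0.0005, 0, 0.5]}}

```text
t: 6.75
tool_pos: [0.5583, 0.059, 0.3075]
ee_rot: [-0.287, 3.128, 0.0]
contact_force: [-1.2, 0.3, -0.4]
finger_gap: 0.58
grip_force: 30.2
```

{"name": "move_arm", "arguments": {"rows": [0, 0, -0.0003, 0, 0.5, 0, 0, -0.0004, 0, 0.5, 0, 0, -0.0004, 0, 0.5]}}

```text
t: 7.0
tool_pos: [0.5583, 0.059, 0.3079]
ee_rot: [-0.287, 3.128, 0.0]
contact_force: [-0.4, -0.2, 0.0]
finger_gap: 0.58
grip_force: 30.2
```

{"name": "move_arm", "arguments": {"rows": [0, 0, -0.0003, 0, 0.5, 0, 0, -0.0004, 0, 0.5, 0, 0, -0.0004, 0, 0.5]}}

```text
t: 7.25
tool_pos: [0.5583, 0.059, 0.3083]
ee_rot: [-0.287, 3.128, -0.0]
contact_force: [-0.3, -0.6, 0.5]
finger_gap: 0.578
grip_force: 30.2
```

{"name": "move_arm", "arguments": {"rows": [0, 0, -0.0003, 0, 0.5, 0, 0, -0.0004, 0, 0.5, 0, 0, -0.0004, 0, 0.5]}}

```text
t: 7.5
tool_pos: [0.5583, 0.059, 0.3087]
ee_rot: [0.287, -3.128, 0.0]
contact_force: [-0.3, 0.6, -0.4]
finger_gap: 0.576
grip_force: 30.2
```

{"name": "move_arm", "arguments": {"rows": [0, 0, -0.0002, 0, 0.5, 0, 0, -0.0003, 0, 0.5, 0, 0, -0.0003, 0, 0.5]}}

```text
t: 7.75
tool_pos: [0.5583, 0.059, 0.3089]
ee_rot: [0.287, -3.128, 0.0]
contact_force: [0.5, -0.8, -2.8]
finger_gap: 0.581
grip_force: 30.2
```

{"name": "move_arm", "arguments": {"rows": [0, 0, -0.0002, 0, 0.5, 0, 0, -0.0003, 0, 0.5, 0, 0, -0.0003, 0, 0.5]}}

```text
t: 8.0
tool_pos: [0.5583, 0.059, 0.3092]
ee_rot: [0.287, -3.128, -0.0]
contact_force: [0.5, 0.7, -1.5]
finger_gap: 0.579
grip_force: 30.1
```

{"name": "move_arm", "arguments": {"rows": [0, 0, 0.002, 0, 0.5, 0, 0, 0.004, 0, 0.5, 0, 0, 0.0045, 0, 0.5, 0.001, 0, 0.0045, 0, 0.5, 0.002, 0, 0.0045, 0, 0.5, 0.003, 0, 0.0045, 0, 0.5, 0.003, 0, 0.0045, 0, 0.5]}}

```text
t: 8.58
tool_pos: [0.5552, 0.0584, 0.3049]
ee_rot: [-0.287, 3.128, -0.0]
contact_force: [0.8, -0.9, 0.1]
finger_gap: 0.581
grip_force: 30.1
```

{"name": "move_arm", "arguments": {"rows": [0.001, 0, 0, 0, 0.5, 0.002, 0, -0.0002, 0, 0.5, 0.002, 0, -0.0002, 0, 0.5]}}

```text
t: 8.83
tool_pos: [0.5532, 0.0581, 0.3051]
ee_rot: [-0.287, 3.128, -0.0]
contact_force: [0.9, 0.1, 0.5]
finger_gap: 0.577
grip_force: 30.1
```

{"name": "move_arm", "arguments": {"rows": [0.001, 0, -0.0005, 0, 0.5, 0.002, 0, -0.001, 0, 0.5, 0.002, 0, -0.001, 0, 0.5]}}

```text
t: 9.08
tool_pos: [0.5513, 0.0577, 0.3061]
ee_rot: [0.287, -3.128, 0.0]
contact_force: [0.2, -0.4, 0.1]
finger_gap: 0.579
grip_force: 30.1
```

{"name": "move_arm", "arguments": {"rows": [0.0005, 0.0001, -0.0005, 0, 0.5, 0.001, 0.0003, -0.001, 0, 0.5, 0.001, 0.0003, -0.001, 0, 0.5]}}

```text
t: 9.33
tool_pos: [0.5503, 0.0579, 0.3071]
ee_rot: [-0.287, 3.128, -0.0]
contact_force: [1.0, 0.3, 0.3]
finger_gap: 0.578
grip_force: 30.1
```

{"name": "move_arm", "arguments": {"rows": [0.0005, 0.0001, -0.0005, 0, 0.5, 0.001, 0.0003, -0.001, 0, 0.5, 0.001, 0.0003, -0.001, 0, 0.5]}}

```text
t: 9.58
tool_pos: [0.5493, 0.058, 0.3081]
ee_rot: [-0.287, 3.128, 0.0]
contact_force: [0.7, -0.3, 0.2]
finger_gap: 0.58
grip_force: 30.1
```

{"name": "move_arm", "arguments": {"rows": [0.0005, 0.0001, -0.0005, 0, 0.5, 0.001, 0.0003, -0.001, 0, 0.5, 0.001, 0.0003, -0.001, 0, 0.5]}}

```text
t: 9.83
tool_pos: [0.5482, 0.0581, 0.3091]
ee_rot: [-0.287, 3.128, -0.0]
contact_force: [0.1, 0.9, 0.3]
finger_gap: 0.58
grip_force: 30.1
```

{"name": "move_arm", "arguments": {"rows": [0.0005, 0.0001, -0.0005, 0, 0.5, 0.001, 0.0003, -0.001, 0, 0.5, 0.001, 0.0003, -0.001, 0, 0.5]}}

```text
t: 10.08
tool_pos: [0.5472, 0.0582, 0.3101]
ee_rot: [-0.287, 3.128, -0.0]
contact_force: [1.2, 0.6, -0.6]
finger_gap: 0.579
grip_force: 30.1
```

{"name": "move_arm", "arguments": {"rows": [0.0005, 0.0001, -0.0005, 0, 0.5, 0.001, 0.0003, -0.001, 0, 0.5, 0.001, 0.0003, -0.001, 0, 0.5]}}

```text
t: 10.33
tool_pos: [0.5461, 0.0583, 0.3111]
ee_rot: [0.287, -3.128, 0.0]
contact_force: [0.2, 0.9, -0.2]
finger_gap: 0.577
grip_force: 30.1
```

{"name": "move_arm", "arguments": {"rows": [0.0005, 0.0001, -0.0005, 0, 0.5, 0.001, 0.0003, -0.001, 0, 0.5, 0.001, 0.0003, -0.001, 0, 0.5]}}

```text
t: 10.58
tool_pos: [0.5451, 0.0584, 0.3121]
ee_rot: [0.287, -3.128, 0.0]
contact_force: [-1.2, 0.4, -0.5]
finger_gap: 0.581
grip_force: 30.1
```

{"name": "move_arm", "arguments": {"rows": [0.0005, 0.0001, -0.0005, 0, 0.5, 0.001, 0.0003, -0.001, 0, 0.5, 0.001, 0.0003, -0.001, 0, 0.5]}}

```text
t: 10.83
tool_pos: [0.5441, 0.0585, 0.3131]
ee_rot: [-0.287, 3.128, -0.0]
contact_force: [-0.3, -0.4, 0.5]
finger_gap: 0.578
grip_force: 30.1
```

{"name": "move_arm", "arguments": {"rows": [0.0005, 0.0001, -0.0005, 0, 0.5, 0.001, 0.0003, -0.001, 0, 0.5, 0.001, 0.0003, -0.001, 0, 0.5]}}

```text
t: 11.08
tool_pos: [0.543, 0.0586, 0.3141]
ee_rot: [-0.287, 3.128, -0.0]
contact_force: [-0.3, 0.6, -0.3]
finger_gap: 0.58
grip_force: 30.1
```

{"name": "move_arm", "arguments": {"rows": [0.0005, 0.0001, -0.0005, 0, 0.5, 0.001, 0.0003, -0.001, 0, 0.5, 0.001, 0.0003, -0.001, 0, 0.5]}}

```text
t: 11.33
tool_pos: [0.542, 0.0587, 0.3151]
ee_rot: [-0.287, 3.128, -0.0]
contact_force: [-0.3, -0.0, -0.4]
finger_gap: 0.582
grip_force: 30.1
```

{"name": "move_arm", "arguments": {"rows": [0.0005, 0.0001, -0.0005, 0, 0.5, 0.001, 0.0003, -0.001, 0, 0.5, 0.001, 0.0003, -0.001, 0, 0.5]}}

```text
t: 11.58
tool_pos: [0.541, 0.0589, 0.3161]
ee_rot: [-0.287, 3.128, -0.0]
contact_force: [0.4, -0.6, -0.1]
finger_gap: 0.577
grip_force: 30.1
```

{"name": "move_arm", "arguments": {"rows": [0.0005, 0.0001, -0.0005, 0, 0.5, 0.001, 0.0003, -0.001, 0, 0.5, 0.001, 0.0003, -0.001, 0, 0.5]}}

```text
t: 11.83
tool_pos: [0.5399, 0.059, 0.3171]
ee_rot: [-0.287, 3.128, 0.0]
contact_force: [-0.1, 0.4, -0.3]
finger_gap: 0.579
grip_force: 30.1
```

{"name": "move_arm", "arguments": {"rows": [0.0005, 0.0001, -0.0005, 0, 0.5, 0.001, 0.0003, -0.001, 0, 0.5, 0.001, 0.0003, -0.001, 0, 0.5]}}

```text
t: 12.08
tool_pos: [0.5389, 0.0591, 0.3181]
ee_rot: [-0.287, 3.128, 0.0]
contact_force: [-0.1, 0.2, -0.7]
finger_gap: 0.579
grip_force: 30.1
```

{"name": "move_arm", "arguments": {"rows": [0.0005, 0.0001, -0.0005, 0, 0.5, 0.001, 0.0003, -0.001, 0, 0.5, 0.001, 0.0003, -0.001, 0, 0.5]}}

```text
t: 12.33
tool_pos: [0.5378, 0.0592, 0.3191]
ee_rot: [-0.287, 3.128, -0.0]
contact_force: [0.6, -1.0, 0.2]
finger_gap: 0.576
grip_force: 30.1
```

Run:
```python
from h import *;rep()
from workcell import snapshot
import cv2
p,d=snapshot("scene")
cv2.imwrite("pics/g3.png",cv2.resize(p[190:250,235:295,::-1],(600,600),interpolation=cv2.INTER_CUBIC))
```

```text
t 12.33 pos [0.5378 0.0592 0.3191] yang 100.49 tilt [ 1.e-04 -0.e+00 -1.e+00] F [ 0.56 -1.03  0.23] M [0.02  0.002 0.034] gap 0.576 grip 30.1 q6 -0.22
F tool [-0.37 -1.11 -0.23]
```

View pics/g3.png

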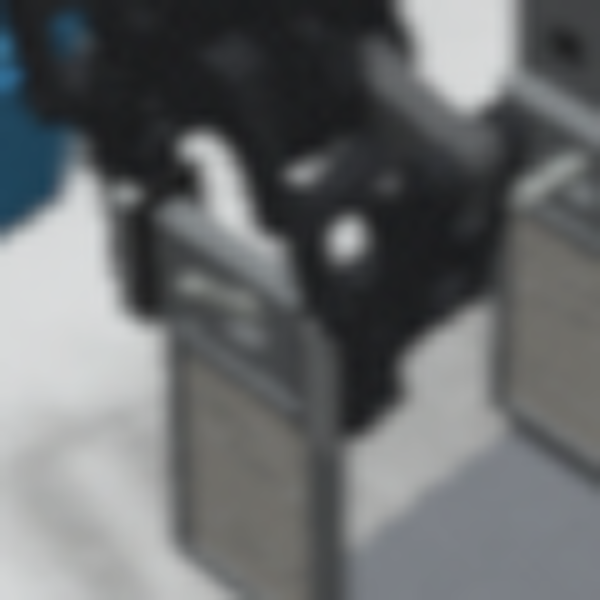

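The tag is about half way along the tip. The wire is still in the slot, with its end at crop (185,285) and the slot near (245,310), and there is no contact force.

{"name": "move_arm", "arguments": {"rows": [0.0005, 0.0001, -0.0005, 0, 0.5, 0.001, 0.0003, -0.001, 0, 0.5, 0.001, 0.0003, -0.001, 0, 0.5]}}

```text
t: 12.63
tool_pos: [0.5368, 0.0593, 0.3201]
ee_rot: [-0.287, 3.128, -0.0]
contact_force: [0.1, -0.2, -0.4]
finger_gap: 0.581
grip_force: 30.1
```

{"name": "move_arm", "arguments": {"rows": [0.0005, 0.0001, -0.0005, 0, 0.5, 0.001, 0.0003, -0.001, 0, 0.5, 0.001, 0.0003, -0.001, 0, 0.5]}}

```text
t: 12.88
tool_pos: [0.5358, 0.0594, 0.3211]
ee_rot: [-0.287, 3.128, -0.0]
contact_force: [0.5, -0.3, -0.3]
finger_gap: 0.579
grip_force: 30.1
```

{"name": "move_arm", "arguments": {"rows": [0.0005, 0.0001, -0.0005, 0, 0.5, 0.001, 0.0003, -0.001, 0, 0.5, 0.001, 0.0003, -0.001, 0, 0.5]}}

```text
t: 13.13
tool_pos: [0.5347, 0.0595, 0.3221]
ee_rot: [-0.287, 3.128, -0.0]
contact_force: [-0.2, -0.5, -0.4]
finger_gap: 0.579
grip_force: 30.1
```

{"name": "move_arm", "arguments": {"rows": [0.0005, 0.0001, -0.0005, 0, 0.5, 0.001, 0.0003, -0.001, 0, 0.5, 0.001, 0.0003, -0.001, 0, 0.5]}}

```text
t: 13.38
tool_pos: [0.5337, 0.0596, 0.3231]
ee_rot: [-0.287, 3.128, -0.0]
contact_force: [0.2, 0.0, 0.1]
finger_gap: 0.579
grip_force: 30.1
```

{"name": "move_arm", "arguments": {"rows": [0.0005, 0.0001, -0.0005, 0, 0.5, 0.001, 0.0003, -0.001, 0, 0.5, 0.001, 0.0003, -0.001, 0, 0.5]}}

```text
t: 13.63
tool_pos: [0.5326, 0.0597, 0.3241]
ee_rot: [-0.287, 3.128, -0.0]
contact_force: [-0.1, 0.0, 0.6]
finger_gap: 0.582
grip_force: 30.1
```

{"name": "move_arm", "arguments": {"rows": [0.0005, 0.0001, -0.0005, 0, 0.5, 0.001, 0.0003, -0.001, 0, 0.5, 0.001, 0.0003, -0.001, 0, 0.5]}}

```text
t: 13.88
tool_pos: [0.5316, 0.0599, 0.3251]
ee_rot: [-0.287, 3.128, 0.0]
contact_force: [0.1, 1.4, -0.3]
finger_gap: 0.584
grip_force: 30.1
```

{"name": "move_arm", "arguments": {"rows": [0.0005, 0.0001, -0.0005, 0, 0.5, 0.001, 0.0003, -0.001, 0, 0.5, 0.001, 0.0003, -0.001, 0, 0.5]}}

```text
t: 14.13
tool_pos: [0.5306, 0.06, 0.3261]
ee_rot: [-0.287, 3.128, -0.0]
contact_force: [0.2, 0.2, -0.5]
finger_gap: 0.579
grip_force: 30.1
```

{"name": "move_arm", "arguments": {"rows": [0.0005, 0.0001, -0.0005, 0, 0.5, 0.001, 0.0003, -0.001, 0, 0.5, 0.001, 0.0003, -0.001, 0, 0.5]}}

```text
t: 14.38
tool_pos: [0.5295, 0.0601, 0.3271]
ee_rot: [-0.287, 3.128, -0.0]
contact_force: [0.3, 0.7, 0.2]
finger_gap: 0.582
grip_force: 30.1
```

{"name": "move_arm", "arguments": {"rows": [0.0005, 0.0001, -0.0005, 0, 0.5, 0.001, 0.0003, -0.001, 0, 0.5, 0.001, 0.0003, -0.001, 0, 0.5]}}

```text
t: 14.63
tool_pos: [0.5285, 0.0602, 0.3281]
ee_rot: [-0.287, 3.128, 0.0]
contact_force: [-1.3, 0.9, 1.1]
finger_gap: 0.582
grip_force: 30.1
```

{"name": "move_arm", "arguments": {"rows": [0.0003, 0.0001, -0.0006, 0, 0.5, 0.0008, 0.0002, -0.0011, 0, 0.5, 0.0008, 0.0002, -0.0011, 0, 0.5]}}

```text
t: 14.88
tool_pos: [0.5277, 0.0602, 0.3292]
ee_rot: [-0.287, 3.128, -0.0]
contact_force: [-0.6, -1.2, -0.4]
finger_gap: 0.579
grip_force: 30.1
```

{"name": "move_arm", "arguments": {"rows": [0.0005, 0.0001, -0.0005, 0, 0.5, 0.001, 0.0003, -0.001, 0, 0.5, 0.001, 0.0003, -0.001, 0, 0.5]}}

```text
t: 15.13
tool_pos: [0.5266, 0.0604, 0.3302]
ee_rot: [-0.287, 3.128, 0.0]
contact_force: [-0.8, -0.4, -0.3]
finger_gap: 0.574
grip_force: 30.1
```

{"name": "move_arm", "arguments": {"rows": [0.0005, 0.0001, -0.0005, 0, 0.5, 0.001, 0.0003, -0.001, 0, 0.5, 0.001, 0.0003, -0.001, 0, 0.5]}}

```text
t: 15.38
tool_pos: [0.5256, 0.0605, 0.3312]
ee_rot: [-0.287, 3.128, 0.0]
contact_force: [-0.2, 0.9, -0.6]
finger_gap: 0.58
grip_force: 30.1
```

{"name": "move_arm", "arguments": {"rows": [0.0005, 0.0001, -0.0005, 0, 0.5, 0.001, 0.0003, -0.001, 0, 0.5, 0.001, 0.0003, -0.001, 0, 0.5]}}

```text
t: 15.63
tool_pos: [0.5246, 0.0606, 0.3322]
ee_rot: [-0.287, 3.128, -0.0]
contact_force: [0.8, -0.1, -1.0]
finger_gap: 0.578
grip_force: 30.1
```

{"name": "move_arm", "arguments": {"rows": [0.0005, 0.0001, -0.0005, 0, 0.5, 0.001, 0.0003, -0.001, 0, 0.5, 0.001, 0.0003, -0.001, 0, 0.5]}}

```text
t: 15.88
tool_pos: [0.5235, 0.0607, 0.3332]
ee_rot: [-0.287, 3.128, -0.0]
contact_force: [0.1, 0.4, -0.3]
finger_gap: 0.576
grip_force: 30.1
```

{"name": "move_arm", "arguments": {"rows": [0.0005, 0.0001, -0.0005, 0, 0.5, 0.001, 0.0003, -0.001, 0, 0.5, 0.001, 0.0003, -0.001, 0, 0.5]}}

```text
t: 16.13
tool_pos: [0.5225, 0.0608, 0.3342]
ee_rot: [-0.287, 3.128, -0.0]
contact_force: [-0.4, 0.7, 0.2]
finger_gap: 0.577
grip_force: 30.1
```

{"name": "move_arm", "arguments": {"rows": [0.0005, 0.0001, -0.0005, 0, 0.5, 0.001, 0.0003, -0.001, 0, 0.5, 0.001, 0.0003, -0.001, 0, 0.5]}}

```text
t: 16.38
tool_pos: [0.5214, 0.0609, 0.3352]
ee_rot: [-0.287, 3.128, -0.0]
contact_force: [0.8, -1.0, -0.2]
finger_gap: 0.573
grip_force: 30.1
```

{"name": "move_arm", "arguments": {"rows": [0.0005, 0.0001, -0.0005, 0, 0.5, 0.001, 0.0003, -0.001, 0, 0.5, 0.001, 0.0003, -0.001, 0, 0.5]}}

```text
t: 16.63
tool_pos: [0.5204, 0.061, 0.3362]
ee_rot: [-0.287, 3.128, -0.0]
contact_force: [0.2, 0.4, 0.8]
finger_gap: 0.582
grip_force: 30.1
```

{"name": "move_arm", "arguments": {"rows": [0.0005, 0.0001, -0.0005, 0, 0.5, 0.001, 0.0003, -0.001, 0, 0.5, 0.001, 0.0003, -0.001, 0, 0.5]}}

```text
t: 16.88
tool_pos: [0.5194, 0.0612, 0.3372]
ee_rot: [-0.287, 3.128, -0.0]
contact_force: [0.1, -0.2, -0.8]
finger_gap: 0.583
grip_force: 30.1
```

{"name": "move_arm", "arguments": {"rows": [0.0005, 0.0001, -0.0005, 0, 0.5, 0.001, 0.0003, -0.001, 0, 0.5, 0.001, 0.0003, -0.001, 0, 0.5]}}

```text
t: 17.13
tool_pos: [0.5183, 0.0613, 0.3382]
ee_rot: [0.287, -3.128, 0.0]
contact_force: [0.3, -0.1, -0.4]
finger_gap: 0.579
grip_force: 30.1
```

{"name": "move_arm", "arguments": {"rows": [0.0005, 0.0001, -0.0005, 0, 0.5, 0.001, 0.0003, -0.001, 0, 0.5, 0.001, 0.0003, -0.001, 0, 0.5]}}

```text
t: 17.38
tool_pos: [0.5173, 0.0614, 0.3392]
ee_rot: [-0.287, 3.128, -0.0]
contact_force: [-0.8, -0.2, 0.1]
finger_gap: 0.582
grip_force: 30.1
```

Run:
```python
from h import *;rep()
from workcell import snapshot
import cv2
p,d=snapshot("scene")
cv2.imwrite("pics/g4.png",cv2.resize(p[190:250,235:295,::-1],(600,600),interpolation=cv2.INTER_CUBIC))
```

```text
t 17.38 pos [0.5173 0.0614 0.3392] yang 100.49 tilt [ 1.e-04  0.e+00 -1.e+00] F [-0.79 -0.16  0.11] M [-0.022  0.006  0.019] gap 0.582 grip 30.1 q6 -0.22
F tool [ 0.8  -0.01 -0.11]
```

View pics/g4.png

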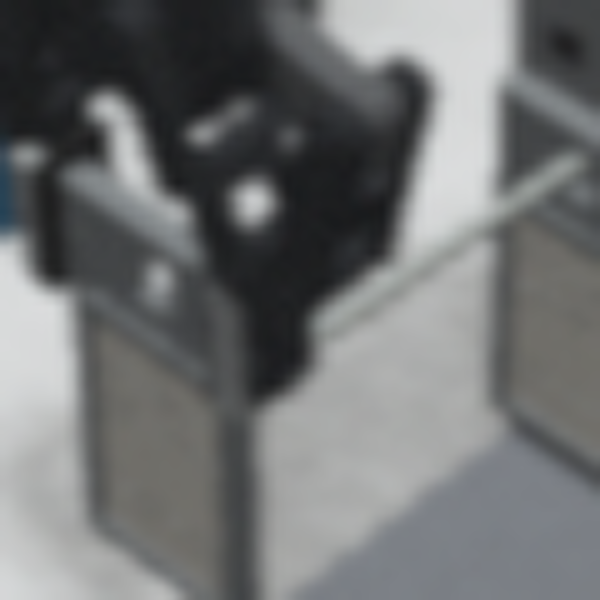

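The slot now shows light through it at (157,280), so the wire end no longer protrudes. I'll keep going along the tip line, then straight forward.

{"name": "move_arm", "arguments": {"rows": [0.001, 0.0003, -0.001, 0, 0.5, 0.002, 0.0006, -0.002, 0, 0.5, 0.003, 0.0009, -0.003, 0, 0.5, 0.004, 0.0012, -0.004, 0, 0.5, 0.005, 0.0014, -0.005, 0, 0.5, 0.006, 0.0017, -0.006, 0, 0.5, 0.008, 0.0022, -0.008, 0, 0.5, 0.008, 0.0022, -0.008, 0, 0.5]}}

```text
t: 18.1
tool_pos: [0.5088, 0.0621, 0.3475]
ee_rot: [-0.287, 3.128, -0.0]
contact_force: [-0.4, -0.8, 0.7]
finger_gap: 0.578
grip_force: 30.1
```

{"name": "move_arm", "arguments": {"rows": [0.003, 0, 0, 0, 0.5, 0.006, 0, 0, 0, 0.5, 0.012, 0, 0, 0, 0.5, 0.018, 0, 0, 0, 0.5, 0.025, 0, 0, 0, 0.5, 0.035, 0, 0, 0, 0.5, 0.045, 0, 0, 0, 0.5, 0.05, 0, 0, 0, 0.5]}}

```text
t: 18.77
tool_pos: [0.4583, 0.0528, 0.3471]
ee_rot: [0.287, -3.128, -0.0]
contact_force: [-0.4, 0.6, -0.1]
finger_gap: 0.58
grip_force: 30.1
```

Run:
```python
from h import *;rep([.625,-.107,.38],98.1)
from workcell import snapshot
import cv2
p,d=snapshot("scene");
cv2.imwrite("pics/g5.png",cv2.resize(p[150:330,200:400,::-1],(660,594),interpolation=cv2.INTER_CUBIC))
```

```text
t 18.77 pos [0.4583 0.0528 0.3471] yang 100.49 tilt [-4.e-04 -0.e+00 -1.e+00] F [-0.4   0.64 -0.1 ] M [0.028 0.033 0.046] gap 0.58 grip 30.1 q6 -0.25
F tool [0.28 0.71 0.1 ]
shift [-0.1348 -0.1875 -0.0329] turn 2.39
```

View pics/g5.png

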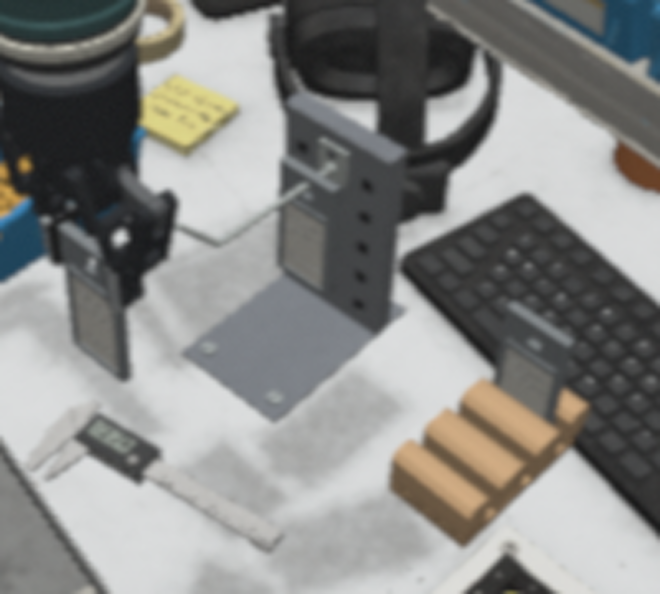

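The tag is off the hook and the rear tag is still hanging at (305,225). The rack is at (490,460), and the bin and caliper haven't been disturbed. Next I'll move over the rack.

{"name": "move_arm", "arguments": {"rows": [0, -0.015, 0, 0, 0.5, 0, -0.04, 0, 0.5, 0.5, 0, -0.07, 0, 1, 0.5, 0, -0.1, 0, 1.5, 0.5, 0, -0.13, 0, 2, 0.5, -0.01, -0.155, 0, 2.4, 0.5, -0.03, -0.177, 0, 2.4, 0.5, -0.055, -0.187, 0, 2.4, 0.5]}}

```text
t: 19.48
tool_pos: [0.5484, -0.1235, 0.3473]
ee_rot: [-0.217, 3.134, -0.001]
contact_force: [0.2, -0.4, -0.4]
finger_gap: 0.579
grip_force: 30.1
```

{"name": "move_arm", "arguments": {"rows": [-0.02, 0, 0, 0, 0.5, -0.035, 0, 0, 0, 0.5, -0.05, 0, 0, 0, 0.5, -0.06, 0, 0, 0, 0.5, -0.07, 0, 0, 0, 0.5, -0.077, 0, 0, 0, 0.5, -0.08, 0, 0, 0, 0.5, -0.08, 0, 0, 0, 0.5]}}

```text
t: 20.15
tool_pos: [0.6276, -0.1096, 0.3469]
ee_rot: [0.222, -3.134, -0.0]
contact_force: [0.3, 0.0, -0.6]
finger_gap: 0.574
grip_force: 30.1
```

Run:
```python
from h import *;rep([.625,-.107,.347],98.1)
from workcell import snapshot,get_state
import cv2
ps=[];
for i in range(4):
    p,d=snapshot("scene");ps.append(d)
d=np.median(ps,0);np.save("s2.npy",d);P=pts("scene",d)
a=np.radians(8.1);ax=np.array([np.cos(a),np.sin(a)]);ay=np.array([-np.sin(a),np.cos(a)])
c=np.array([.661,-.104])
X=(P[...,:2]-c)@ax;Y=(P[...,:2]-c)@ay;Z=P[...,2]
for nm,x0,z0,z1 in(("held",-.038,.12,.19),("rack",.038,.05,.1)):
    m=(np.abs(X-x0)<.018)&(np.abs(Y)<.04)&(Z>z0)&(Z<z1)
    x,y,z=X[m],Y[m],Z[m]
    print(nm,m.sum(),"X pct",np.percentile(x,[10,25,50,75,90]).round(4),"Y",np.percentile(y,[2,98]).round(4),"Z",np.percentile(z,[2,98]).round(4))
    w=np.abs(x-np.median(x))<.005
    f=np.linalg.lstsq(np.c_[np.ones(w.sum()),y[w],z[w]-(z0+z1)/2],x[w],rcond=None)[0];print("plane",f.round(4))
np.save("rgb2.npy",p)
cv2.imwrite("pics/g6.png",cv2.resize(p[170:320,290:430,::-1],(560,600),interpolation=cv2.INTER_CUBIC))
```

```text
t 20.15 pos [ 0.6276 -0.1096  0.3469] yang 98.1 tilt [-1.e-04  0.e+00 -1.e+00] F [ 0.33  0.   -0.59] M [-0.027 -0.041  0.014] gap 0.574 grip 30.1 q6 -0.44
F tool [-0.33 -0.04  0.59]
shift [ 0.0022  0.0029 -0.0001] turn 0.0
held 611 X pct [-0.0395 -0.0384 -0.0375 -0.0368 -0.0363] Y [-0.0341  0.0223] Z [0.1217 0.1895]
plane [-0.0375 -0.0029  0.0096]
rack 207 X pct [0.0357 0.0364 0.0373 0.0377 0.0383] Y [-0.0238  0.0092] Z [0.0511 0.0994]
plane [ 0.0373  0.0095 -0.0036]
```

View pics/g6.png

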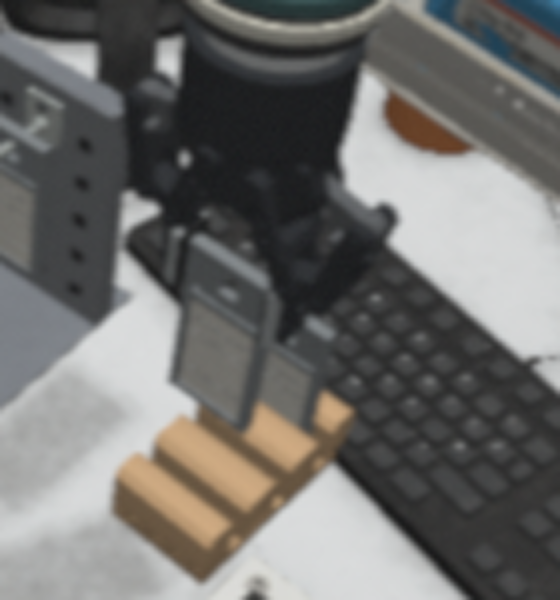

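The held tag hangs upright above the rack at (220,330), with the standing tag behind it at (290,380) and all the grooves visible. I'll locate the grooves from the depth profile.

Run:
```python
from h import *
a=np.radians(8.1);ax=np.array([np.cos(a),np.sin(a)]);ay=np.array([-np.sin(a),np.cos(a)])
c=np.array([.661,-.104])
for n in("top","scene"):
    P=pts(n,np.load(n+"0.npy"));X=(P[...,:2]-c)@ax*1000;Y=(P[...,:2]-c)@ay*1000;Z=P[...,2]*1000
    m=(np.abs(Y)<28)&(Z>5)&(Z<48)
    print(n,[(x,int(round(np.median(Z[m&(abs(X-x)<1)]))),int((m&(abs(X-x)<1)).sum())) for x in range(-70,72,2) if (m&(abs(X-x)<1)).sum()>2])
    m=(np.abs(X)<60)&(Z>30)&(Z<50);print("Y ext",np.percentile(Y[m&(abs(Y)<50)],[1,99]).round(1))
```

```text
top [(-64, 21, 59), (-62, 38, 30), (-60, 40, 28), (-58, 41, 19), (-56, 42, 21), (-54, 40, 21), (-52, 40, 17), (-50, 41, 19), (-48, 41, 24), (-46, 41, 18), (-44, 39, 16), (-42, 36, 7), (-36, 11, 12), (-34, 11, 22), (-32, 17, 44), (-30, 30, 53), (-28, 40, 26), (-26, 41, 19), (-24, 42, 19), (-22, 41, 21), (-20, 41, 21), (-18, 41, 20), (-16, 41, 25), (-14, 41, 17), (-12, 41, 22), (-10, 42, 20), (-8, 40, 16), (-6, 39, 16), (-4, 37, 7), (2, 12, 8), (4, 13, 13), (6, 18, 48), (8, 32, 64), (10, 41, 24), (12, 41, 21), (14, 41, 18), (16, 41, 19), (18, 42, 22), (20, 41, 17), (22, 41, 19), (24, 41, 20), (26, 42, 20), (28, 42, 16), (30, 41, 17), (32, 40, 13), (34, 38, 10), (36, 42, 20), (38, 37, 32), (56, 42, 3), (58, 42, 4), (62, 40, 4), (64, 40, 4)]
Y ext [-30.6  34.9]
scene [(-64, 21, 119), (-62, 29, 91), (-60, 38, 31), (-58, 40, 24), (-56, 39, 17), (-54, 39, 20), (-52, 40, 22), (-50, 39, 19), (-48, 39, 23), (-46, 39, 13), (-44, 37, 8), (-42, 36, 3), (-32, 29, 37), (-30, 29, 94), (-28, 37, 34), (-26, 40, 22), (-24, 39, 18), (-22, 39, 21), (-20, 39, 19), (-18, 39, 18), (-16, 39, 18), (-14, 40, 23), (-12, 39, 17), (-10, 39, 15), (-8, 39, 19), (-6, 37, 5), (6, 30, 39), (8, 29, 79), (10, 37, 37), (12, 39, 22), (14, 39, 16), (16, 39, 18), (18, 39, 21), (20, 39, 12), (22, 39, 19), (24, 39, 20), (26, 39, 14), (28, 39, 22), (30, 39, 9), (32, 38, 4), (34, 36, 10), (36, 39, 30), (38, 40, 57), (40, 39, 5), (42, 34, 3), (44, 30, 4), (46, 33, 10), (48, 39, 3), (52, 39, 4), (54, 40, 5), (58, 39, 3), (62, 38, 6)]
Y ext [-34.4  31. ]
```

{"name": "move_arm", "arguments": {"rows": [0.0028, 0.001, 0, 0, 0.5, 0.0028, 0.001, 0.01, 0, 0.5, 0.0028, 0.001, 0.02, 0, 0.5, 0.0028, 0.001, 0.03, 0, 0.5, 0.0028, 0.001, 0.04, 0, 0.5, 0.0028, 0.001, 0.05, 0, 0.5, 0.0028, 0.001, 0.057, 0, 0.5, 0.0028, 0.001, 0.057, 0, 0.5]}}

```text
t: 21.02
tool_pos: [0.624, -0.1089, 0.2881]
ee_rot: [0.221, -3.131, -0.001]
contact_force: [0.3, 0.4, 0.1]
finger_gap: 0.582
grip_force: 30.1
```

{"name": "move_arm", "arguments": {"rows": [0, 0, 0.002, 0, 0.5, 0, 0, 0.004, 0, 0.5, 0, 0, 0.006, 0, 0.5, 0, 0, 0.008, 0, 0.5, 0, 0, 0.01, 0, 0.5, 0, 0, 0.01, 0, 0.5]}}

```text
t: 21.52
tool_pos: [0.6243, -0.109, 0.2798]
ee_rot: [0.222, -3.134, -0.0]
contact_force: [-0.5, -0.1, -0.7]
finger_gap: 0.578
grip_force: 30.1
```

{"name": "move_arm", "arguments": {"rows": [0, 0, 0.001, 0, 0.5, 0, 0, 0.002, 0, 0.5, 0, 0, 0.003, 0, 0.5, 0, 0, 0.003, 0, 0.5]}}

```text
t: 21.85
tool_pos: [0.6245, -0.1091, 0.2771]
ee_rot: [-0.222, 3.133, -0.0]
contact_force: [2.4, -0.1, -0.1]
finger_gap: 0.578
grip_force: 30.2
```

{"name": "move_arm", "arguments": {"rows": [0, 0, 0, 0, 0.5, 0, 0, 0, 0, 0.5]}}

```text
t: 22.02
tool_pos: [0.6245, -0.1091, 0.2771]
ee_rot: [-0.222, 3.133, -0.0]
contact_force: [1.8, -0.4, 0.0]
finger_gap: 0.581
grip_force: 30.1
```

{"name": "move_arm", "arguments": {"rows": [0, 0, 0.001, 0, 0.5, 0, 0, 0.002, 0, 0.5, 0, 0, 0.003, 0, 0.5, 0, 0, 0.003, 0, 0.5]}}

```text
t: 22.35
tool_pos: [0.6244, -0.109, 0.2739]
ee_rot: [-0.222, 3.134, -0.0]
contact_force: [2.1, 0.2, -1.8]
finger_gap: 0.582
grip_force: 30.1
```

{"name": "move_arm", "arguments": {"rows": [-0.0005, 0, 0, 0, 0.5, -0.001, 0, 0, 0, 0.5, -0.001, 0, 0, 0, 0.5]}}

```text
t: 22.6
tool_pos: [0.6252, -0.1088, 0.2739]
ee_rot: [0.222, -3.133, -0.0]
contact_force: [0.3, -0.5, -0.7]
finger_gap: 0.579
grip_force: 30.1
```

{"name": "move_arm", "arguments": {"rows": [0, 0, 0.001, 0, 0.5, 0, 0, 0.002, 0, 0.5, 0, 0, 0.003, 0, 0.5, 0, 0, 0.003, 0, 0.5]}}

```text
t: 22.93
tool_pos: [0.6252, -0.1088, 0.2707]
ee_rot: [0.222, -3.133, -0.0]
contact_force: [0.6, 0.3, -0.8]
finger_gap: 0.58
grip_force: 30.1
```

Free again. On down towards the floor, expected at TCP z ≈ 0.2515.

{"name": "move_arm", "arguments": {"rows": [0, 0, 0.002, 0, 0.5, 0, 0, 0.004, 0, 0.5, 0, 0, 0.006, 0, 0.5, 0, 0, 0.007, 0, 0.5, 0, 0, 0.007, 0, 0.5]}}

```text
t: 23.35
tool_pos: [0.6253, -0.1088, 0.2637]
ee_rot: [0.222, -3.133, -0.0]
contact_force: [-0.1, -0.1, -0.2]
finger_gap: 0.577
grip_force: 30.1
```

{"name": "move_arm", "arguments": {"rows": [0, 0, 0.002, 0, 0.5, 0, 0, 0.004, 0, 0.5, 0, 0, 0.006, 0, 0.5, 0, 0, 0.007, 0, 0.5, 0, 0, 0.007, 0, 0.5]}}

```text
t: 23.77
tool_pos: [0.6253, -0.1088, 0.2568]
ee_rot: [0.222, -3.133, -0.0]
contact_force: [0.3, -0.4, -0.1]
finger_gap: 0.581
grip_force: 30.1
```

{"name": "move_arm", "arguments": {"rows": [0, 0, 0.001, 0, 0.5, 0, 0, 0.002, 0, 0.5, 0, 0, 0.002, 0, 0.5]}}

```text
t: 24.02
tool_pos: [0.6253, -0.1089, 0.2549]
ee_rot: [0.222, -3.134, -0.0]
contact_force: [0.8, 0.4, -0.4]
finger_gap: 0.576
grip_force: 30.1
```

{"name": "move_arm", "arguments": {"rows": [0, 0, 0.001, 0, 0.5, 0, 0, 0.0015, 0, 0.5, 0, 0, 0.0015, 0, 0.5]}}

```text
t: 24.27
tool_pos: [0.6253, -0.1089, 0.2535]
ee_rot: [0.222, -3.134, -0.0]
contact_force: [0.1, -0.4, -0.8]
finger_gap: 0.582
grip_force: 30.1
```

{"name": "move_arm", "arguments": {"rows": [0, 0, 0.0005, 0, 0.5, 0, 0, 0.001, 0, 0.5, 0, 0, 0.001, 0, 0.5]}}

```text
t: 24.52
tool_pos: [0.6254, -0.1088, 0.253]
ee_rot: [-0.222, 3.133, -0.0]
contact_force: [-0.2, 1.1, 5.7]
finger_gap: 0.582
grip_force: 30.7
```

{"name": "move_arm", "arguments": {"rows": [0, 0, 0.0003, 0, 0.5, 0, 0, 0.0003, 0, 0.5]}}

```text
t: 24.68
tool_pos: [0.6254, -0.1088, 0.253]
ee_rot: [-0.222, 3.133, -0.0]
contact_force: [-1.7, 1.7, 8.2]
finger_gap: 0.575
grip_force: 31.1
```

Run:
```python
from h import *;rep()
from workcell import snapshot
d=np.median([snapshot("scene")[1] for i in range(3)],0);P=pts("scene",d)
a=np.radians(8.1);ax=np.array([np.cos(a),np.sin(a)]);ay=np.array([-np.sin(a),np.cos(a)])
c=np.array([.661,-.104]);X=(P[...,:2]-c)@ax;Y=(P[...,:2]-c)@ay;Z=P[...,2]
for n,x0 in(("held",-.04),("rack",.038)):
    m=(np.abs(X-x0)<.012)&(np.abs(Y)<.035)&(Z>.05)&(Z<.13);x,y,z=X[m],Y[m],Z[m]
    w=(np.abs(x-np.median(x))<.005)&(z<.1);f=np.linalg.lstsq(np.c_[np.ones(w.sum()),y[w],z[w]-.07],x[w],rcond=None)[0]
    print(n,m.sum(),f.round(4),"Zmax",np.percentile(z[np.abs(x-np.median(x))<.008],[95,99]).round(4),"Y",np.percentile(y[w],[2,98]).round(4))
```

```text
t 24.68 pos [ 0.6254 -0.1088  0.253 ] yang 98.1 tilt [ 1.e-03 -1.e-04 -1.e+00] F [-1.75  1.69  8.25] M [ 0.245  0.423 -0.066] gap 0.575 grip 31.1 q6 -0.44
F tool [ 1.49  1.92 -8.25]
held 590 [-0.0387 -0.011   0.0086] Zmax [0.1186 0.1263] Y [-0.0272  0.0228]
rack 53 [ 0.0386  0.2479 -0.0907] Zmax [0.1139 0.114 ] Y [-0.009  -0.0032]
```

{"name": "move_arm", "arguments": {"rows": [0, 0, -0.0003, 0, 0.5, 0, 0, -0.0003, 0, 0.6, 0, 0, -0.0003, 0, 0.65, 0, 0, -0.0003, 0, 0.75, 0, 0, -0.0003, 0, 0.85, 0, 0, -0.0003, 0, 0.9, 0, 0, -0.0003, 0, 0.9, 0, 0, -0.0003, 0, 0.9]}}

```text
t: 25.5
tool_pos: [0.6253, -0.1089, 0.2525]
ee_rot: [0.222, -3.134, -0.0]
contact_force: [0.1, 0.0, 0.5]
finger_gap: 0.9
grip_force: 0.0
```

{"name": "move_arm", "arguments": {"rows": [0, 0, -0.005, 0, 0.9, 0, 0, -0.015, 0, 0.9, 0, 0, -0.03, 0, 0.9, 0, 0, -0.05, 0, 0.9, 0, 0, -0.075, 0, 0.9, 0, 0, -0.1, 0, 0.9, 0, 0, -0.125, 0, 0.9, 0, 0, -0.14, 0, 0.9]}}

```text
t: 26.17
tool_pos: [0.6252, -0.1088, 0.3964]
ee_rot: [-0.221, 3.131, -0.002]
contact_force: [0.7, 0.1, 0.7]
finger_gap: 0.9
grip_force: 0.0
```

Run:
```python
from h import *;rep()
from workcell import snapshot
d=np.median([snapshot("scene")[1] for i in range(5)],0);P=pts("scene",d)
a=np.radians(8.1);ax=np.array([np.cos(a),np.sin(a)]);ay=np.array([-np.sin(a),np.cos(a)])
c=np.array([.661,-.104]);X=(P[...,:2]-c)@ax;Y=(P[...,:2]-c)@ay;Z=P[...,2]
for n,x0 in(("placed",-.04),("rack",.038)):
    m=(np.abs(X-x0)<.012)&(np.abs(Y)<.035)&(Z>.05)&(Z<.2);x,y,z=X[m],Y[m],Z[m]
    w=np.abs(x-np.median(x))<.005;f=np.linalg.lstsq(np.c_[np.ones(w.sum()),y[w],z[w]-.07],x[w],rcond=None)[0]
    print(n,m.sum(),f.round(4),"Zmax",np.percentile(z,[95,99]).round(4),"Y",np.percentile(y[w],[2,98]).round(4))
# changes elsewhere vs start
d0=np.load("scene0.npy");P0=pts("scene",d0);ch=(abs(d-d0)>.02)&(d>0)&(d0>0)
for n,b in(("bin",(.45,.62,.22,.38)),("caliper",(.40,.52,-.08,.13)),("reartag",(.62,.655,.03,.12))):
    r=(P0[...,0]>b[0])&(P0[...,0]<b[1])&(P0[...,1]>b[2])&(P0[...,1]<b[3])&(P0[...,2]<.2);print(n,r.sum(),(ch&r).sum())
```

```text
t 26.17 pos [ 0.6252 -0.1088  0.3964] yang 98.09 tilt [ 0.0033 -0.001  -1.    ] F [0.66 0.14 0.67] M [-0.01   0.043 -0.005] gap 0.9 grip 0.0 q6 -0.44
F tool [-0.67  0.05 -0.67]
placed 465 [-0.0402 -0.0071  0.0087] Zmax [0.1134 0.1142] Y [-0.0267  0.0213]
rack 465 [ 0.0372 -0.0052  0.0085] Zmax [0.1133 0.1138] Y [-0.0237  0.0244]
bin 4829 0
caliper 4879 0
reartag 792 1
```

The placed tag stands upright at the same height as the other rack tag (top at 0.114 m), and the bin, caliper and rear tag haven't moved. Handing in.

```bash
python3 -c "
from workcell import *
print(finish_job())"
```

```text
the job is handed in; nothing more can be done
None
```

The front tag is off the hook and standing upright on the floor of the rack's front groove. I saw no hard contact with the hook (under 3 N in every reading), and camera checks show the rear tag, rack tag, bin and caliper in place; the job took about 26 s and is handed in, though no verdict came back.

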